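Nest the jar lids on the yellow stand

ROBOT

A 6-joint arm with a two-finger parallel gripper is mounted at the origin on the work surface. World frame = base frame: x ahead of the robot, y to its left, z up, the work surface at z = 0. Lengths are in m, angles in degrees, forces in N, time in s.
With the tool pointing down it reaches from about 0.325 to 0.775 m from the base axis. Payload 5.5 kg.
Tool frame: the origin (TCP) lies midway between the tips of the shut fingers; the grasp point (between the pads) lies 19 mm behind it (pinch_z is the distance from the TCP to the grasp point, in m); z points along the fingers, y is the line along which they close (so a half turn about z gives the same grasp; the last joint's range is limited). The gripper opens to 88 mm and grips with 3 to 60 N. Pads are 20 mm wide; open, the fingers measure 115 mm over their backs; the gripper's body (75 mm by 178 mm) begins 61 mm behind the grasp point.
Start: joints at [70.434, 5.22, 70.514, -0, 104.267, -3.249], TCP at [0.169, 0.576, 0.198] pointing down, gripper open.
Joint ranges: [-164.24, 164.24], [-49.07, 125.15], [9.68, 141.18], [-86.29, 266.29], [3.28, 154.24], [-151.56, 151.56]. Speed limits (degrees/s): [147.25, 147.25, 172.46, 180, 180, 180].

INTERFACE

Orientations are given as [roll, pitch, yaw] about the fixed x, y, z axes, in that order (R = Rz(yaw) Ry(pitch) Rx(roll)).
In Python, from bench import state, camera, camera_info, sign_off, pinch_z gives the robot as it stands.
- The arm moves only by the tool send_rows, never from a script. Its argument "deltas" is a list that holds one entry, the list of rows, each a list of 7 numbers: the shift along the tool's x, y, z in units of 0.06 m (1.0 is 0.06 m), then the turn, a rotation vector about the tool's x, y, z in units of 4 degrees (1.0 is 4 degrees), then the opening, from 0 (shut) to 1 (fully open). A call has 1 to 5 rows; each row shifts and turns the commanded pose from where the row before left it, along the tool's axes as they then stand; what a row does not reach is not made up. A row lasts 1/8 s, in which the tool goes at most 62.5 mm and 10.7 degrees, less where a joint would pass 70% of its speed; a pose out of reach is approached as far as the arm can. A call with a number of a shift or a turn outside -1 to 1 is refused whole. A call with a gripper value outside its range is refused whole. The fingers move at their own pace and stop on an object; "squeeze" is the grip in N (left out, the last holds). Time passes only in rows, so rows that do not move let the fingers close. It gives the time, the measured TCP pose, the force, the opening and the grip force at its end, in the units of the state.
- state(): the state, without advancing time (a new reading comes with each control period).
- camera(name): name is "scene" or "top"; returns the picture (420x560x3 uint8, blue, green, red); there is no depth.
- camera_info(name): a dict with "intrinsics" (3x3 intrinsics, pixels), "view" (4x4, takes a point from world to camera coordinates). Camera axes: x right, y down, z forward; pixel columns grow to the right and rows downward; lengths in m; the calibration is good to about 2 mm. A picture is of the moment at which its call begins. camera_info takes no time and is no camera call.
- sign_off(): hands the job in; it is judged then, once.
The state is a dict: "time": time; "joints": joint angles; "dq": joint speeds; "effort": joint torques, N m; "position": TCP position; "tool_rot": TCP orientation; "force": force on the tool from outside, world axes, zero at the start; "torque": the same for the moment, N m; "gripper_width": finger opening in m; "finger_force": force on a finger pad.
Only numpy, scipy, OpenCV 4.12 (cv2) and the standard library are available. Lean on these libraries where they do the work, as an engineer would, in place of code of your own. Each camera call takes 0.05 s, during which the arm holds its last target. There are 200 camera calls.

TASK

Put the four domed jar lids away as one nest on the round yellow stand, leaving them upside down as they lie (knob down): first the white lid with its knob in the stand's recess, then, one at a time, blue inside white, green inside blue and orange on top inside green. Each must sit level and centred with its knob down on the floor of the one below; let go of it before you fetch the next. Keep the black stand empty and leave the jars, the well plate and the red pin block where they are.

Things in the scene. Friction and masses are not known exactly. Their poses are not given: they have to be found in the camera images.
- white_lid_centre (a point): white domed jar lid, loose, 40-85 g, upside down: knob down, hollow side up. 64 mm wide, 36 mm high; the top 10 mm is an upright rim, wall 3 mm. Knob 14 mm high, flat foot 24 mm wide. Inner floor 18 mm above the foot's underside: a lid nested in it sits 18 mm higher, its rim 18 mm proud, about 6 mm of play each way. Point: on the axis half-way up, 18 mm above the foot's underside; z up, towards the hollow side
- blue_lid_centre (a point): blue domed jar lid, loose, 40-85 g, upside down: knob down, hollow side up. 64 mm wide, 36 mm high; the top 10 mm is an upright rim, wall 3 mm. Knob 14 mm high, flat foot 24 mm wide. Inner floor 18 mm above the foot's underside: a lid nested in it sits 18 mm higher, its rim 18 mm proud, about 6 mm of play each way. Point: on the axis half-way up, 18 mm above the foot's underside; z up, towards the hollow side
- green_lid_centre (a point): green domed jar lid, loose, 40-85 g, upside down: knob down, hollow side up. 64 mm wide, 36 mm high; the top 10 mm is an upright rim, wall 3 mm. Knob 14 mm high, flat foot 24 mm wide. Inner floor 18 mm above the foot's underside: a lid nested in it sits 18 mm higher, its rim 18 mm proud, about 6 mm of play each way. Point: on the axis half-way up, 18 mm above the foot's underside; z up, towards the hollow side
- orange_lid_centre (a point): orange domed jar lid, loose, 40-85 g, upside down: knob down, hollow side up. 64 mm wide, 36 mm high; the top 10 mm is an upright rim, wall 3 mm. Knob 14 mm high, flat foot 24 mm wide. Inner floor 18 mm above the foot's underside: a lid nested in it sits 18 mm higher, its rim 18 mm proud, about 6 mm of play each way. Point: on the axis half-way up, 18 mm above the foot's underside; z up, towards the hollow side
- yellow_stand_floor (a point): round yellow lid stand fixed to the bench, 92 mm across and 12 mm high, with a round flat-floored recess in its middle, 52 mm across and 6 mm deep; the lids are to be nested here. The point is the centre of the recess floor, 6 mm above the bench; z is up
- black_stand_floor (a point): round black lid stand fixed to the bench, 92 mm across and 12 mm high, with a round flat-floored recess in its middle, 52 mm across and 6 mm deep; it stays empty. The point is the centre of the recess floor, 6 mm above the bench; z is up
- pin_block: red rectangular block, 90 x 60 x 22 mm, with 15 steel pins standing 14 mm out of its top (bystander, loose). Origin at the centre of its underside, long side along x
- well_plate: white well plate, 127 x 85 x 14 mm, with small blue wells in rows (bystander, loose). Origin at the centre of its underside, long side along x
- amber_jar: brown glass jar with a black cap and a pale label, 48 mm across and 60 mm high (bystander, loose). Origin at the centre of its underside
- clear_jar: clear glass jar with a red cap and a pale label, 44 mm across and 55 mm high (bystander, loose). Origin at the centre of its underside

How it is judged:
By the outcome, as a careful person would: the job done as asked, in the order asked, and still so for the second after the job is handed in, with the robot touching nothing.
It also fails if it takes over 102 s, if anything falls off the work surface, if the arm or the gripper's body presses on something with over 40 N, if the wrist force passes 120 N, or if a joint passes its speed limit or range.

## Working session

There is one attempt and no reset: what is moved stays moved. The work goes in short steps, Python scripts to look and compute and a tool call to move; the robot and the scene stay as the last step left them, time stands still between calls to the robot, and variables do not carry over. Pictures are saved under pics/ and viewed, at most 14 in all, crops included, and the job is handed in when it is done.

Besides the shell and the picture viewer there is one more tool, called after "Emit:" in YAML: its name, and indented under it one key for each argument. send_rows: Moves the arm, as the interface text tells. Its arguments: {"type":"object","properties":{"deltas":{"type":"array","items":{"type":"array","items":{"type":"array","items":{"type":"number","minimum":-1,"maximum":1}}}},"squeeze":{"type":"number"}},"required":["deltas"]}

```bash
mkdir -p pics; cat > h.py <<'E'
import numpy as np, cv2
from bench import *
def snap(n,f,crop=None,s=1):
    im=camera(n)
    if crop: a,b,c,d=crop; im=im[b:d,a:c]
    if s!=1: im=cv2.resize(im,None,fx=s,fy=s,interpolation=cv2.INTER_CUBIC)
    cv2.imwrite('pics/'+f,im)
def ray(n,u,v,z):
    i=camera_info(n);K=np.array(i["intrinsics"]);V=np.array(i["view"])
    R,t=V[:3,:3],V[:3,3]; c=-R.T@t; d=R.T@np.linalg.solve(K,[u,v,1.]); return c+d*(z-c[2])/d[2]
def proj(n,p):
    i=camera_info(n);K=np.array(i["intrinsics"]);V=np.array(i["view"])
    q=K@(V[:3,:3]@np.array(p)+V[:3,3]); return q[:2]/q[2]
E
python3 -c "
from h import *
snap('top','t1.png',s=1.4);snap('scene','s1.png',s=1.4)
print(state(),pinch_z)
for n in('top','scene'):
  V=np.array(camera_info(n)['view']);print(n,-V[:3,:3].T@V[:3,3],V[:3,:3].round(2).tolist())"
```

```text
{'time': 0.1, 'joints': array([ 7.04342847e+01,  5.25970443e+00,  7.05737019e+01,  1.69820151e-03,
        1.04265522e+02, -3.24864706e+00]), 'dq': array([ 0.00042455, -0.00060164, -0.03921586, -0.00426853, -0.01137698,
        0.04450045]), 'effort': array([ 2.35795487e-03, -4.47856629e+01, -4.07570386e+01,  6.99602324e-02,
        2.84123747e-02, -1.43659900e-04]), 'position': array([0.16846417, 0.57555832, 0.19692306]), 'tool_rot': array([-1.79901323e+02, -7.25012463e-03,  1.63683343e+02]), 'force': array([-0.09581273,  0.2184234 , -0.59780285]), 'torque': array([ 0.01780793,  0.03329918, -0.01869151]), 'finger_force': 0.0, 'gripper_width': 0.08789887559947768} 0.0187
top [0.31641284 0.01869378 1.28778938] [[0.02, -1.0, 0.02], [-0.98, -0.02, -0.18], [0.18, -0.02, -0.98]]
scene [ 1.24252493 -0.35352874  0.98270343] [[0.49, 0.87, -0.02], [0.66, -0.39, -0.64], [-0.57, 0.31, -0.77]]
```

View pics/t1.png

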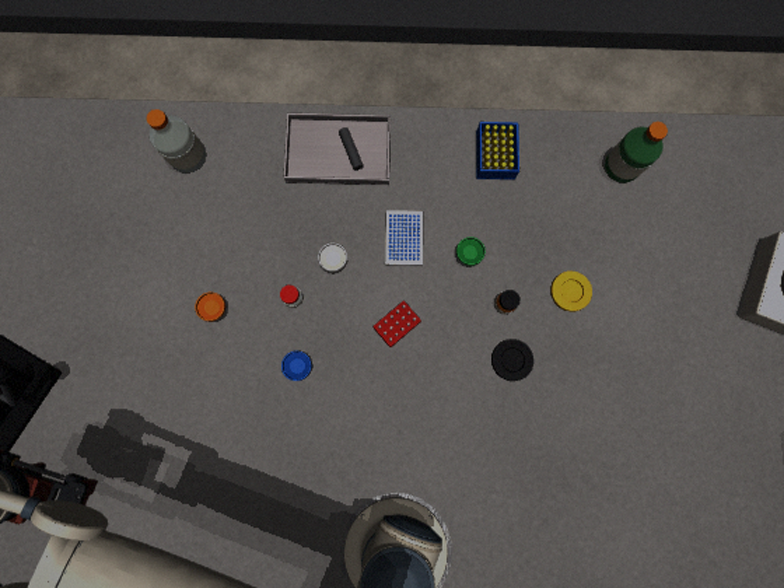

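View pics/s1.png

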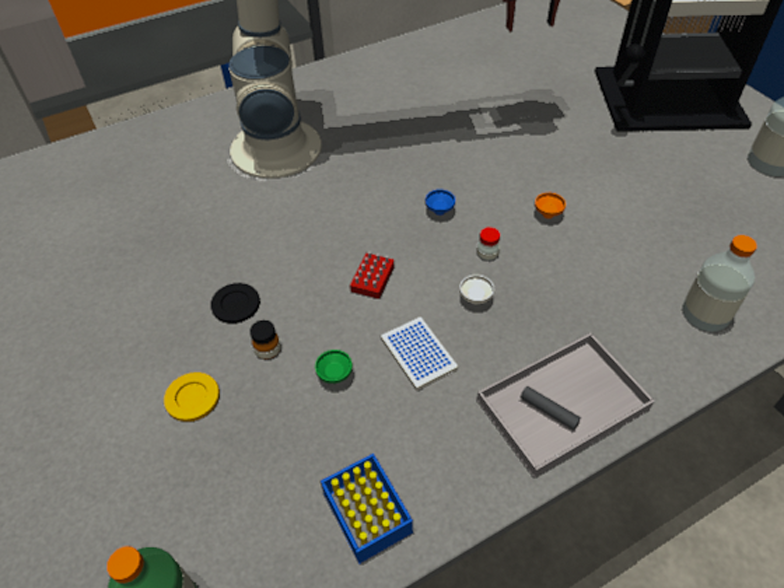

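Both pictures show all four lids, the yellow stand (572,291 in the 1.4x top view) and the black one (512,360). The lids are white (333,257), blue (297,366), green (470,251) and orange (210,306), all clear of their neighbours. Next I measure by fitting colour masks.

```bash
cat >> h.py <<'E'
HS={'blue':((105,120,40),(125,255,255)),'green':((50,120,30),(80,255,255)),'orange':((4,150,60),(16,255,255)),'yellow':((20,150,60),(32,255,255)),'white':((0,0,120),(179,60,255))}
def find(n,c,guess,r=26,z=.036,im=None):
    im=camera(n) if im is None else im
    m=cv2.inRange(cv2.cvtColor(im,cv2.COLOR_BGR2HSV),*map(np.array,HS[c]))
    u,v=map(int,guess); k=np.zeros_like(m); cv2.circle(k,(u,v),r,255,-1); m&=k
    cs,_=cv2.findContours(m,cv2.RETR_EXTERNAL,cv2.CHAIN_APPROX_NONE)
    h=cv2.convexHull(np.vstack(cs) if c=='white' else max(cs,key=cv2.contourArea)); e=cv2.fitEllipse(h)
    return ray(n,*e[0],z)[:2].round(4),np.round(e[0],1),np.round(e[1],1)
E
python3 -c "
from h import *
t=camera('top');s=camera('scene')
for c,g,g2,z in[('white',(333,257),(477,291),.036),('blue',(297,366),(440,202),.036),('green',(470,251),(334,366),.036),('orange',(210,306),(550,205),.036),('yellow',(572,291),(192,396),.012)]:
  print(c,*find('top',c,np.array(g)/1.4,20,z,t),*find('scene',c,np.array(g2)/1.4,26,z,s))
"
```

```text
white [0.6187 0.1513] [237.  182.8] [19.4 20.4] [0.6245 0.1461] [340.  207.1] [51.6 52. ]
blue [0.3784 0.2189] [211.2 260.9] [21.1 21.6] [0.3863 0.2148] [314.  143.8] [18.1 20.7]
green [ 0.6369 -0.1546] [335.8 179.1] [19.7 20.3] [ 0.6419 -0.1563] [238.  261.3] [23.5 26.2]
orange [0.5021 0.4112] [149.5 218.6] [20.3 21.6] [0.5088 0.4058] [392.4 145.9] [18.1 21.4]
yellow [ 0.556  -0.3848] [408.  207.5] [27.9 29.3] [ 0.561  -0.3858] [136.5 283. ] [33.1 40.5]
```

Emit:
send_rows:
  deltas:
    - [[0,0,0,0,0,-0.816,1],[0,0,0,0,0,-0.816,1],[0,0,0,0,0,-0.816,1],[0,0,0,0,0,-0.816,1],[0,0,0,0,0,-0.816,1]]
  squeeze: 15

```text
time: 0.82
position: [0.1686, 0.5757, 0.1976]
tool_rot: [-180.0, -0.0, -179.9]
force: [-0.2, 1.0, -0.2]
gripper_width: 0.0877
finger_force: 0.0
```

Emit:
send_rows:
  deltas:
    - [[-0.8,-0.75,0,0,0,0,1],[-0.8,-0.75,0,0,0,0,1],[-0.8,-0.75,0,0,0,0,1],[-0.8,-0.75,0,0,0,0,1],[-0.8,-0.75,0,0,0,0,1]]

```text
time: 1.45
position: [0.3977, 0.3605, 0.1978]
tool_rot: [180.0, 0.0, -180.0]
force: [0.7, 0.3, 0.5]
gripper_width: 0.0877
finger_force: 0.0
```

Emit:
send_rows:
  deltas:
    - [[-0.8,-0.75,0,0,0,0,1],[-0.8,-0.75,0,0,0,0,1],[-0.8,-0.75,0,0,0,0,1],[-0.8,-0.75,0,0,0,0,1],[0,0,0,0,0,0,1]]

```text
time: 2.08
position: [0.5809, 0.1875, 0.1961]
tool_rot: [-179.9, -0.1, 179.7]
force: [0.3, 0.1, -0.3]
gripper_width: 0.088
finger_force: 0.0
```

Emit:
send_rows:
  deltas:
    - [[-0.32,-0.3,0.3,0,0,0,1],[-0.31,-0.3,0.3,0,0,0,1],[0,0,0.7,0,0,0,1],[0,0,0.7,0,0,0,1],[0,0,0,0,0,0,1]]

```text
time: 2.7
position: [0.6139, 0.1543, 0.0718]
tool_rot: [-179.9, -0.6, -180.0]
force: [-0.1, -0.4, -0.1]
gripper_width: 0.0875
finger_force: 0.0
```

```bash
python3 -c "
from h import *
p=state()['position'];print(p)
snap('scene','s2.png',(270,140,410,245),5.6)
print(proj('scene',p))"
```

```text
[0.61385063 0.15434328 0.07179861]
[341.41022257 194.12451957]
```

View pics/s2.png

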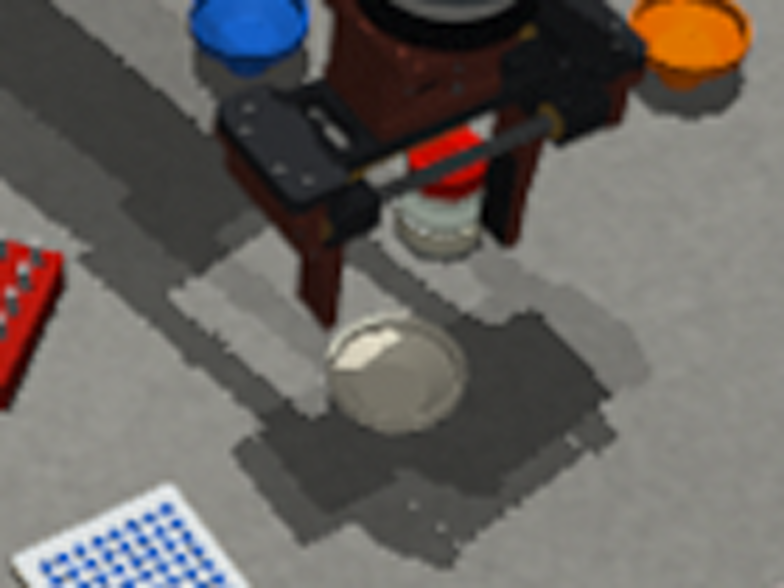

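```bash
python3 -c "
from h import *
print(ray('scene',340.9,205.7,.036),proj('top',[.6187,.1513,.036]),proj('scene',[.6187,.1513,.036]))"
```

```text
[0.62173897 0.1507586  0.036     ] [237.02179518 182.83794464] [340.41916036 204.84557017]
```

Emit:
send_rows:
  deltas:
    - [[-0.1,-0.05,0,0,0,0,1],[0,0,0.4,0,0,0,1],[0,0,0.4,0,0,0,1],[0,0,0,0,0,0,1],[0,0,0,0,0,0,1]]

```text
time: 3.38
position: [0.6241, 0.1523, 0.0324]
tool_rot: [180.0, 0.2, -180.0]
force: [-0.0, -0.4, -1.0]
gripper_width: 0.0875
finger_force: 0.0
```

Emit:
send_rows:
  deltas:
    - [[0,0,0,0,0,0,0],[0,0,0,0,0,0,0],[0,0,0,0,0,0,0],[0,0,0,0,0,0,0],[0,0,0,0,0,0,0]]

```text
time: 4.0
position: [0.6227, 0.1521, 0.0299]
tool_rot: [-180.0, -0.0, -180.0]
force: [0.5, 0.8, -0.7]
gripper_width: 0.0412
finger_force: 0.0
```

```bash
python3 -c "
from h import *
p=state();print(p['position'],p['tool_rot'],p['gripper_width'],p['finger_force'])
snap('scene','s3.png',(270,140,410,245),5.6)"
```

```text
[0.62269501 0.15214645 0.02986553] [-1.79998373e+02 -1.08662747e-02 -1.79997208e+02] 0.04120361273535787 0.0
```

View pics/s3.png

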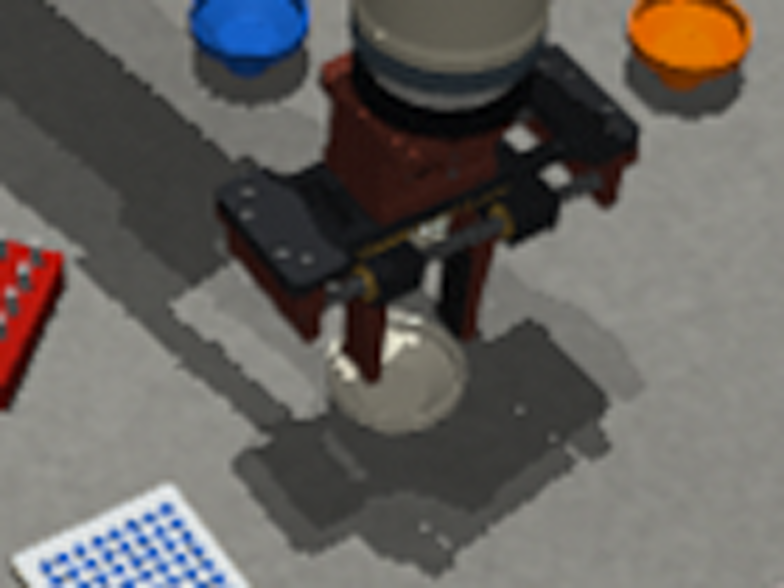

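```bash
python3 -c "
from h import *
for y in (.1315,.1521,.1727): print(proj('scene',[.6227,y,.030]),(proj('scene',[.6227,y,.030])-[270,140])*5.6)
for n in('scene',):
  for a in range(0,360,45): print(a,((proj(n,[.620+.032*np.cos(np.radians(a)),.151+.032*np.sin(np.radians(a)),.036])-[270,140])*5.6).round())
snap('top','t2.png',(190,140,290,220),7.8)
"
```

```text
[334.74764737 210.29581217] [362.58682528 393.65654814]
[341.35912194 207.2191478 ] [399.61108287 376.42722768]
[347.90338632 204.17375985] [436.25896337 359.37305514]
0 [435. 412.]
45 [464. 379.]
90 [452. 339.]
135 [408. 315.]
180 [357. 320.]
225 [328. 352.]
270 [338. 392.]
315 [382. 417.]
```

View pics/t2.png

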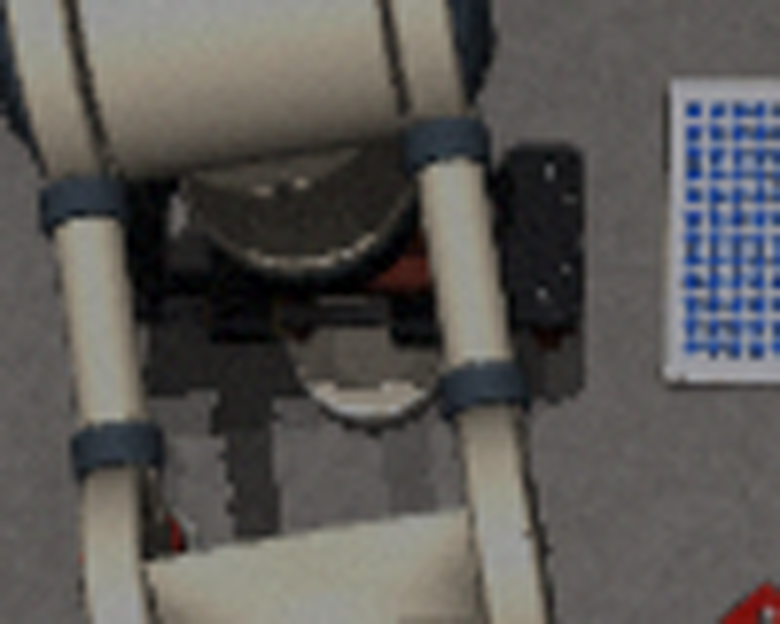

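The fingers closed over the rim without touching it, so the tips sit higher than the nominal TCP. I'll open, go lower and regrip.

Emit:
send_rows:
  deltas:
    - [[0,0,-0.1,0,0,0,1],[0,0,0,0,0,0,1],[0,0,0,0,0,0,1],[0,0,0,0,0,0,1],[0,0,0,0,0,0,1]]

```text
time: 4.72
position: [0.6227, 0.1521, 0.0358]
tool_rot: [-180.0, -0.0, -180.0]
force: [0.0, -0.0, -0.4]
gripper_width: 0.0796
finger_force: 0.0
```

Emit:
send_rows:
  deltas:
    - [[0.02,0,0.2,0,0,0,1],[0,0,0.15,0,0,0,1],[0,0,0.05,0,0,0,1],[0,0,0,0,0,0,1],[0,0,0,0,0,0,1]]

```text
time: 5.35
position: [0.6218, 0.1522, 0.0123]
tool_rot: [180.0, 0.0, -180.0]
force: [0.1, 0.3, -0.2]
gripper_width: 0.0875
finger_force: 0.0
```

Emit:
send_rows:
  deltas:
    - [[0,0,0,0,0,0,0],[0,0,0,0,0,0,0],[0,0,0,0,0,0,0],[0,0,0,0,0,0,0]]

```text
time: 5.85
position: [0.6216, 0.1521, 0.012]
tool_rot: [180.0, 0.0, -180.0]
force: [-0.4, -0.1, 0.1]
gripper_width: 0.0512
finger_force: 0.0
```

```bash
python3 -c "
from h import *
p=state();print(p['position'],p['gripper_width'],p['finger_force'])
a=camera('scene')[140:245,270:410];cv2.imwrite('pics/s4.png',cv2.resize(a,None,fx=5.6,fy=5.6,interpolation=cv2.INTER_CUBIC))
for y in (.1265,.1777): print(((proj('scene',[.6216,y,.012])-[270,140])*5.6).round())
"
```

```text
[0.62157292 0.15214182 0.01196175] 0.05123158151102287 0.0
[350. 421.]
[440. 378.]
```

View pics/s4.png

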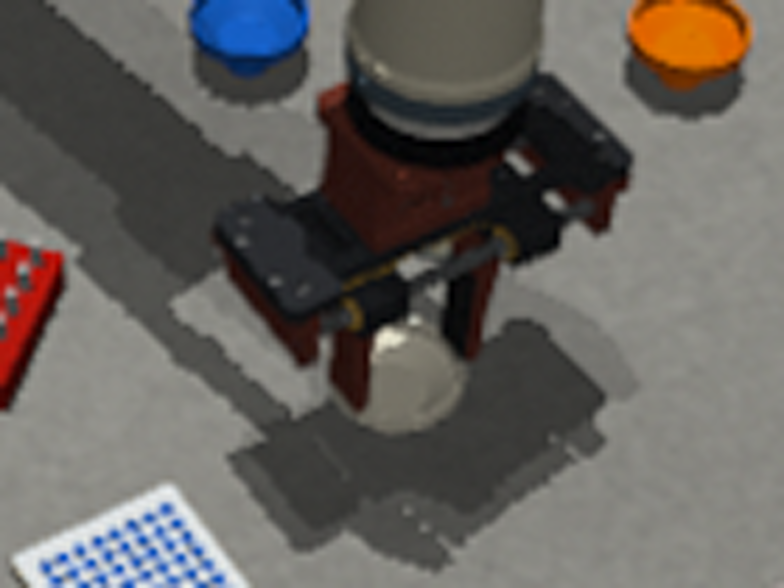

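```bash
python3 -c "
from h import *
def q(x,y,z): return ((proj('scene',[x,y,z])-[270,140])*5.6).round().tolist()
for dz in (0,.01,.02):
  print(dz,'s2',[q(.6139+.01,.1543+s,.0718+dz) for s in(-.0575,-.044,.044,.0575)])
  print('s3',[q(.6227+.01,.1521+s,.030+dz) for s in(-.034,-.0206,.0206,.034)])
  print('s4',[q(.6216+.01,.1521+s,.012+dz) for s in(-.039,-.0256,.0256,.039)])
"
```

```text
0 s2 [[305.0, 366.0], [331.0, 355.0], [492.0, 281.0], [516.0, 270.0]]
s3 [[350.0, 420.0], [375.0, 408.0], [448.0, 374.0], [472.0, 362.0]]
s4 [[337.0, 446.0], [362.0, 435.0], [452.0, 392.0], [476.0, 381.0]]
0.01 s2 [[306.0, 352.0], [332.0, 340.0], [494.0, 266.0], [519.0, 255.0]]
s3 [[352.0, 406.0], [376.0, 394.0], [450.0, 360.0], [474.0, 349.0]]
s4 [[339.0, 433.0], [363.0, 422.0], [454.0, 379.0], [478.0, 368.0]]
0.02 s2 [[308.0, 337.0], [333.0, 326.0], [497.0, 252.0], [521.0, 241.0]]
s3 [[353.0, 392.0], [378.0, 381.0], [452.0, 346.0], [476.0, 335.0]]
s4 [[340.0, 419.0], [364.0, 408.0], [456.0, 365.0], [480.0, 354.0]]
```

```bash
python3 -c "
from h import *
a=[cv2.imread('pics/%s.png'%n)[y:y+200,x:x+260] for n,x,y in(('s2',290,210),('s3',290,210),('s4',290,240))]
cv2.imwrite('pics/c.png',cv2.resize(np.hstack(a),None,fx=1.02,fy=1.02))"
```

```text
(no output)
```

View pics/c.png

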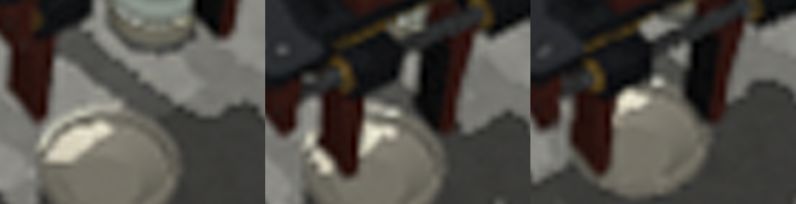

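All three views put the visible tips about 19 mm above the reported TCP, so I'll go lower while watching the force.

Emit:
send_rows:
  deltas:
    - [[0,0,-0.1,0,0,0,1],[0,0,0,0,0,0,1],[0,0,0,0,0,0,1],[0,0,0,0,0,0,1],[0,0,0,0,0,0,1]]

```text
time: 6.52
position: [0.6215, 0.1521, 0.0178]
tool_rot: [-180.0, -0.0, -180.0]
force: [0.2, 0.2, -0.5]
gripper_width: 0.0882
finger_force: 0.0
```

Emit:
send_rows:
  deltas:
    - [[0.02,0,0.1,0,0,0,1],[0,0.0,0.06,0,0,0,1],[0,0,0.06,0,0,0,1],[0,0,0,0,0,0,1],[0,0,0,0,0,0,1]]

```text
time: 7.15
position: [0.6205, 0.1521, 0.0048]
tool_rot: [180.0, 0.0, -180.0]
force: [0.5, 0.3, 0.2]
gripper_width: 0.0878
finger_force: 0.0
```

Emit:
send_rows:
  deltas:
    - [[0,0,0,0,0,0,0],[0,0,0,0,0,0,0],[0,0,0,0,0,0,0],[0,0,0,0,0,0,0]]

```text
time: 7.65
position: [0.6205, 0.1521, 0.0049]
tool_rot: [-180.0, 0.0, 180.0]
force: [0.5, -0.2, -0.6]
gripper_width: 0.0625
finger_force: 14.9
```

Emit:
send_rows:
  deltas:
    - [[0,0,0,0,0,0,1],[0,0,0,0,0,0,1],[0,0,0.04,0,0,0,1],[0,0,0.03,0,0,0,1],[0,0,0,0,0,0,1]]
  squeeze: 20

```text
time: 8.28
position: [0.6201, 0.1521, 0.0001]
tool_rot: [-180.0, -0.0, -180.0]
force: [0.1, -0.1, 0.4]
gripper_width: 0.0878
finger_force: 0.0
```

Emit:
send_rows:
  deltas:
    - [[0,0,0,0,0,0,0],[0,0,0,0,0,0,0],[0,0,0,0,0,0,0],[0,0,0,0,0,0,0],[0,0,0,0,0,0,0]]

```text
time: 8.9
position: [0.6204, 0.1521, 0.0006]
tool_rot: [-180.0, 0.0, -180.0]
force: [-0.6, 0.2, 0.9]
gripper_width: 0.0631
finger_force: 19.8
```

```bash
python3 -c "
from h import *
p=state();print(p['position'],p['gripper_width'],p['finger_force'])
a=camera('scene')[150:240,280:400];cv2.imwrite('pics/s5.png',cv2.resize(a,None,fx=6.5,fy=6.5,interpolation=cv2.INTER_CUBIC))
"
```

```text
[6.20430173e-01 1.52138249e-01 6.11654266e-04] 0.06306575066248209 19.829608278578235
```

View pics/s5.png

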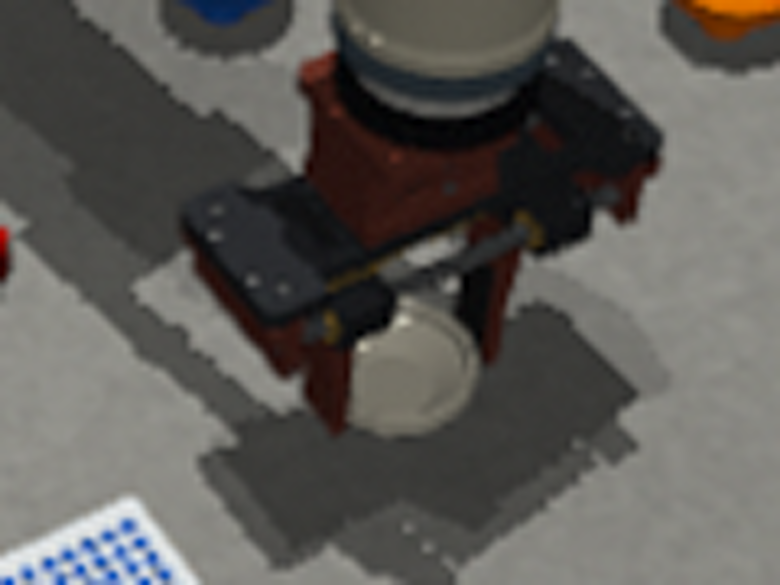

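Emit:
send_rows:
  deltas:
    - [[0,0,-0.2,0,0,0,0],[0,0,-0.5,0,0,0,0],[0,0,-0.6,0,0,0,0],[0,0,-0.6,0,0,0,0],[0,0,-0.5,0,0,0,0]]

```text
time: 9.57
position: [0.6206, 0.1522, 0.1472]
tool_rot: [180.0, 0.1, -180.0]
force: [0.5, -0.3, -0.6]
gripper_width: 0.0627
finger_force: 19.8
```

Emit:
send_rows:
  deltas:
    - [[0.1,-0.6,0,0,0,0,0],[0.1,-0.7,0,0,0,0,0],[0.1,-0.7,0,0,0,0,0],[0.1,-0.7,0,0,0,0,0],[0.1,-0.7,0,0,0,0,0]]

```text
time: 10.2
position: [0.5901, -0.0531, 0.1455]
tool_rot: [-180.0, 0.1, -180.0]
force: [0.3, -0.8, -1.2]
gripper_width: 0.0628
finger_force: 19.8
```

Emit:
send_rows:
  deltas:
    - [[0.1,-0.7,0,0,0,0,0],[0.1,-0.7,0,0,0,0,0],[0.1,-0.7,0,0,0,0,0],[0.1,-0.7,0,0,0,0,0],[0.1,-0.7,0,0,0,0,0]]

```text
time: 10.82
position: [0.5601, -0.2632, 0.1455]
tool_rot: [-180.0, 0.0, -180.0]
force: [0.1, 0.4, -0.9]
gripper_width: 0.0627
finger_force: 19.8
```

Emit:
send_rows:
  deltas:
    - [[0.05,-0.7,0,0,0,0,0],[0.0,-0.7,0,0,0,0,0],[0.0,-0.4,0,0,0,0,0],[0,0,0,0,0,0,0],[0,0,0,0,0,0,0]]

```text
time: 11.45
position: [0.5576, -0.369, 0.1449]
tool_rot: [180.0, 0.0, -180.0]
force: [0.3, 0.4, -0.6]
gripper_width: 0.0626
finger_force: 19.8
```

Emit:
send_rows:
  deltas:
    - [[0,-0.25,0.2,0,0,0,0],[0,0,0.6,0,0,0,0],[0,0,0.6,0,0,0,0],[0,0,0.4,0,0,0,0],[0,0,0,0,0,0,0]]

```text
time: 12.08
position: [0.5558, -0.3835, 0.0328]
tool_rot: [179.8, -0.3, -180.0]
force: [-0.8, 0.2, -0.6]
gripper_width: 0.0627
finger_force: 19.8
```

```bash
python3 -c "
from h import *
p=state()['position'];print(p)
a=camera('scene')[230:320,76:196];cv2.imwrite('pics/s6.png',cv2.resize(a,None,fx=6.5,fy=6.5,interpolation=cv2.INTER_CUBIC))
for z in(0,.012): print(((proj('scene',[p[0],p[1],z])-[76,230])*6.5).round(),((proj('scene',[.557,-.384,z])-[76,230])*6.5).round())
for a in range(0,360,45): print(a,((proj('scene',[.557+.046*np.cos(np.radians(a)),-.384+.046*np.sin(np.radians(a)),.012])-[76,230])*6.5).round())
"
```

```text
[ 0.55582452 -0.38352248  0.03275431]
[403. 348.] [403. 351.]
[395. 331.] [395. 334.]
0 [436. 431.]
45 [510. 362.]
90 [515. 279.]
135 [451. 230.]
180 [356. 241.]
225 [281. 306.]
270 [272. 389.]
315 [336. 443.]
```

View pics/s6.png

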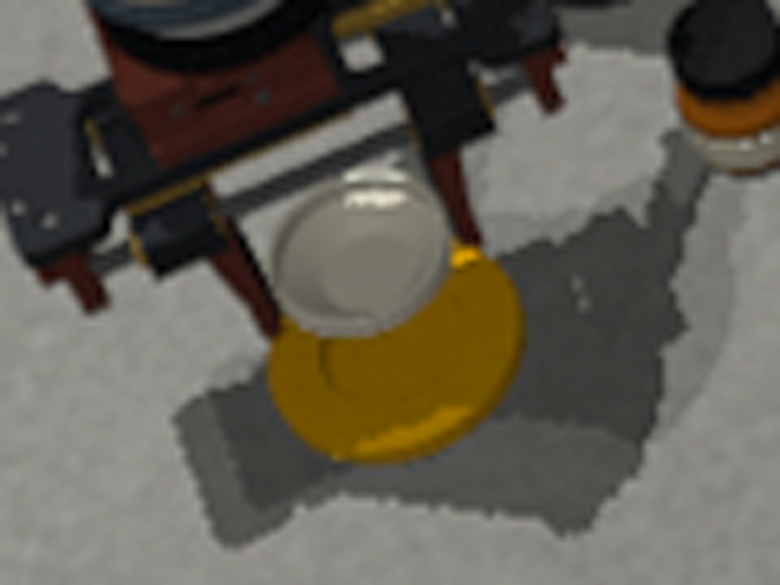

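The white lid is held level above the stand (rim centre about (361,258), stand outline 268–520). The stand matches its prediction, so I'll lower it.

Emit:
send_rows:
  deltas:
    - [[-0.03,0,0.15,0,0,0,0],[0,0,0.15,0,0,0,0],[0,0,0.08,0,0,0,0],[0,0,0,0,0,0,0],[0,0,0,0,0,0,0]]

```text
time: 12.75
position: [0.5593, -0.385, 0.0141]
tool_rot: [-180.0, 0.0, -180.0]
force: [-0.8, -0.4, -0.6]
gripper_width: 0.0631
finger_force: 19.8
```

Emit:
send_rows:
  deltas:
    - [[0.01,0,0.08,0,0,0,0],[0,0,0.04,0,0,0,0],[0,0,0.0,0,0,0,0],[0,0,0,0,0,0,0]]

```text
time: 13.25
position: [0.5586, -0.3849, 0.0066]
tool_rot: [-180.0, 0.0, -180.0]
force: [-0.6, 0.1, 0.7]
gripper_width: 0.0631
finger_force: 19.8
```

Down at the expected height, so release and lift.

Emit:
send_rows:
  deltas:
    - [[0,0,0,0,0,0,1],[0,0,0,0,0,0,1],[0,0,0,0,0,0,1],[0,0,0,0,0,0,1]]

```text
time: 13.75
position: [0.5586, -0.3849, 0.0065]
tool_rot: [-180.0, -0.0, -180.0]
force: [-0.1, 0.7, 0.2]
gripper_width: 0.0873
finger_force: 0.0
```

Emit:
send_rows:
  deltas:
    - [[0,0,-0.3,0,0,0,1],[0,0,-0.6,0,0,0,1],[0,0,-0.7,0,0,0,1],[0,0,-0.7,0,0,0,1],[0.1,0.5,0,0,0,0,1]]

```text
time: 14.38
position: [0.5542, -0.3572, 0.1516]
tool_rot: [-179.6, 0.5, 179.9]
force: [0.9, 0.5, -0.6]
gripper_width: 0.088
finger_force: 0.0
```

Emit:
send_rows:
  deltas:
    - [[0.3,0.8,0,0,0,0,1],[0.3,0.8,0,0,0,0,1],[0.3,0.8,0,0,0,0,1],[0.3,0.8,0,0,0,0,1],[0.3,0.8,0,0,0,0,1]]

```text
time: 15.0
position: [0.4621, -0.1135, 0.1463]
tool_rot: [-180.0, 0.1, 180.0]
force: [0.6, 0.8, 0.8]
gripper_width: 0.0876
finger_force: 0.0
```

```bash
python3 -c "
from h import *
print(state()['position'])
b=camera('top');a=camera('scene')
cv2.imwrite('pics/s7.png',np.hstack([cv2.resize(x,(400,400),interpolation=cv2.INTER_CUBIC) for x in(a[245:315,101:171],b[172:242,373:443])]))
print(find('top','white',(408,206),16,.042,b),find('scene','white',proj('scene',[.558,-.384,.042]),22,.042,a),find('top','yellow',(408,207),24,.012,b),find('top','blue',(211,261),20,.036,b))
"
```

```text
[ 0.46206843 -0.11351037  0.14629973]
(array([ 0.5559, -0.3843]), array([410.8, 205.8]), array([18.8, 20.3])) (array([ 0.5426, -0.3848]), array([131.2, 270.2]), array([34.1, 44.6])) (array([ 0.556, -0.385]), array([408. , 207.5]), array([27.8, 29.3])) (array([0.3784, 0.219 ]), array([211.2, 260.9]), array([21.3, 21.6]))
```

View pics/s7.png

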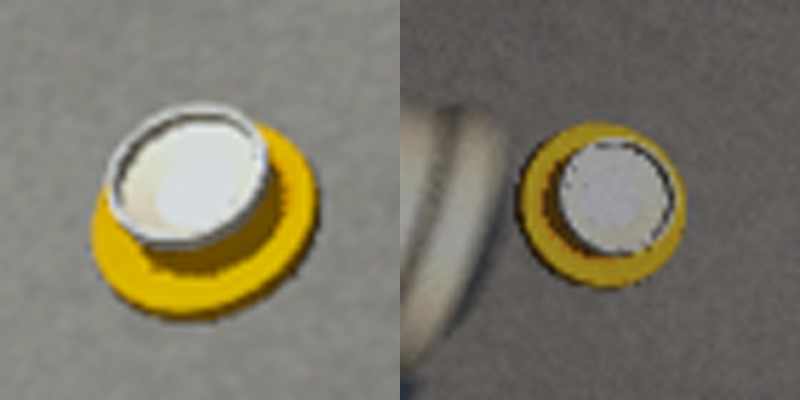

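White sits centred on the stand (top centre 0.556,-0.384 against 0.556,-0.385). Next is blue.

Emit:
send_rows:
  deltas:
    - [[0.2,0.8,0,0,0,0,1],[0.2,0.8,0,0,0,0,1],[0.2,0.8,0,0,0,0,1],[0.2,0.8,0,0,0,0,1],[0.2,0.8,0,0,0,0,1]]

```text
time: 15.72
position: [0.4027, 0.1262, 0.1461]
tool_rot: [180.0, 0.1, 180.0]
force: [1.1, 1.2, -0.8]
gripper_width: 0.0878
finger_force: 0.0
```

Emit:
send_rows:
  deltas:
    - [[0.2,0.8,0,0,0,0,1],[0.15,0.6,0,0,0,0,1],[0,0,0.3,0,0,0,1],[0,0,0.3,0,0,0,1],[0,0,0,0,0,0,1]]

```text
time: 16.35
position: [0.3809, 0.2075, 0.1062]
tool_rot: [-179.9, -0.2, 179.9]
force: [0.1, 0.2, -0.7]
gripper_width: 0.0878
finger_force: 0.0
```

Emit:
send_rows:
  deltas:
    - [[0,0.19,0,0,0,0,1],[0,0,0.5,0,0,0,1],[0,0,0.5,0,0,0,1],[0,0,0,0,0,0,1],[0,0,0,0,0,0,1]]

```text
time: 16.98
position: [0.3823, 0.2209, 0.0502]
tool_rot: [179.9, 0.1, 180.0]
force: [-0.2, -0.0, -0.4]
gripper_width: 0.0878
finger_force: 0.0
```

Emit:
send_rows:
  deltas:
    - [[0.03,-0.03,0.2,0,0,0,1],[0,0,0.3,0,0,0,1],[0,0,0.25,0,0,0,1],[0,0,0,0,0,0,1],[0,0,0,0,0,0,1]]

```text
time: 17.6
position: [0.3798, 0.2188, 0.0036]
tool_rot: [-180.0, -0.0, -180.0]
force: [-0.1, 0.0, -0.1]
gripper_width: 0.0881
finger_force: 0.0
```

Emit:
send_rows:
  deltas:
    - [[0,0,0.05,0,0,0,1],[0,0,0,0,0,0,0],[0,0,0,0,0,0,0],[0,0,0,0,0,0,0],[0,0,0,0,0,0,0]]

```text
time: 18.23
position: [0.3799, 0.2188, 0.0007]
tool_rot: [180.0, 0.0, -180.0]
force: [0.3, -0.6, 1.5]
gripper_width: 0.0639
finger_force: 20.0
```

Emit:
send_rows:
  deltas:
    - [[0,0,0,0,0,0,0],[0,0,-0.3,0,0,0,0],[0,0,-0.7,0,0,0,0],[0,0,-0.8,0,0,0,0],[0,0,-0.7,0,0,0,0]]

```text
time: 18.85
position: [0.3798, 0.2187, 0.1536]
tool_rot: [180.0, 0.1, 180.0]
force: [-0.0, 1.9, -1.6]
gripper_width: 0.0641
finger_force: 20.0
```

Emit:
send_rows:
  deltas:
    - [[-0.21,-0.72,0,0,0,0,0],[-0.21,-0.72,0,0,0,0,0],[-0.21,-0.72,0,0,0,0,0],[-0.21,-0.72,0,0,0,0,0],[-0.21,-0.72,0,0,0,0,0]]

```text
time: 19.48
position: [0.443, 0.0012, 0.1519]
tool_rot: [-180.0, 0.1, 180.0]
force: [-0.3, 0.9, -1.1]
gripper_width: 0.0643
finger_force: 20.0
```

Emit:
send_rows:
  deltas:
    - [[-0.21,-0.72,0,0,0,0,0],[-0.21,-0.72,0,0,0,0,0],[-0.21,-0.72,0,0,0,0,0],[-0.21,-0.72,0,0,0,0,0],[-0.21,-0.72,0,0,0,0,0]]

```text
time: 20.1
position: [0.5061, -0.2148, 0.1518]
tool_rot: [-180.0, 0.1, 180.0]
force: [0.5, 0.0, -1.0]
gripper_width: 0.0644
finger_force: 20.0
```

Emit:
send_rows:
  deltas:
    - [[-0.21,-0.72,0,0,0,0,0],[-0.21,-0.72,0,0,0,0,0],[-0.21,-0.72,0,0,0,0,0],[-0.21,-0.6,0,0,0,0,0],[0,0,0,0,0,0,0]]

```text
time: 20.72
position: [0.5558, -0.3809, 0.1497]
tool_rot: [180.0, -0.1, 179.9]
force: [-0.6, 2.0, -0.9]
gripper_width: 0.0644
finger_force: 20.0
```

Emit:
send_rows:
  deltas:
    - [[0,0,0.3,0,0,0,0],[0,0,0.3,0,0,0,0],[0,0,0,0,0,0,0],[0,0,0,0,0,0,0]]

```text
time: 21.22
position: [0.5562, -0.3782, 0.1148]
tool_rot: [-180.0, 0.0, -180.0]
force: [-0.3, -0.3, -1.6]
gripper_width: 0.064
finger_force: 20.0
```

Emit:
send_rows:
  deltas:
    - [[-0.035,-0.11,0.2,0,0,0,0],[0,0,0.5,0,0,0,0],[0,0,0.35,0,0,0,0],[0,0,0,0,0,0,0],[0,0,0,0,0,0,0]]

```text
time: 21.85
position: [0.5587, -0.3858, 0.0525]
tool_rot: [-180.0, 0.1, -180.0]
force: [-0.8, -0.4, -0.6]
gripper_width: 0.0642
finger_force: 20.0
```

```bash
python3 -c "
from h import *
print(state()['position'])
b=camera('top');a=camera('scene')
cv2.imwrite('pics/s8.png',np.hstack([cv2.resize(x,(400,400),interpolation=cv2.INTER_CUBIC) for x in(a[235:315,91:171],b[172:242,373:443])]))
"
```

```text
[ 0.55865114 -0.38577717  0.05245112]
```

View pics/s8.png

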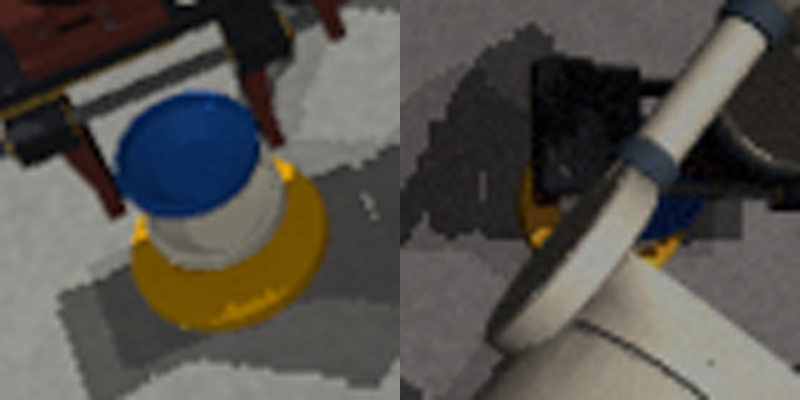

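Blue is held level straight above white (blue rim about (190,155), white below it), so lower.

Emit:
send_rows:
  deltas:
    - [[0,0.01,0.15,0,0,0,0],[0,0,0.15,0,0,0,0],[0,0,0.12,0,0,0,0],[0,0,0,0,0,0,0],[0,0,0,0,0,0,0]]

```text
time: 22.58
position: [0.5583, -0.3849, 0.0263]
tool_rot: [-180.0, -0.0, -180.0]
force: [-0.2, -0.0, -1.0]
gripper_width: 0.0642
finger_force: 20.0
```

Emit:
send_rows:
  deltas:
    - [[0,0,0.025,0,0,0,0],[0,0,0,0,0,0,0],[0,0,0,0,0,0,0]]

```text
time: 22.95
position: [0.5583, -0.3849, 0.0249]
tool_rot: [-180.0, 0.0, 180.0]
force: [-0.9, -0.7, 0.5]
gripper_width: 0.0645
finger_force: 20.0
```

Emit:
send_rows:
  deltas:
    - [[0,0,0,0,0,0,1],[0,0,0,0,0,0,1],[0,0,0,0,0,0,1],[0,0,0,0,0,0,1]]

```text
time: 23.45
position: [0.5583, -0.3849, 0.0249]
tool_rot: [-180.0, 0.0, -180.0]
force: [-0.1, -0.0, 0.5]
gripper_width: 0.0872
finger_force: 0.0
```

Emit:
send_rows:
  deltas:
    - [[0,0,-0.3,0,0,0,1],[0,0,-0.6,0,0,0,1],[0,0,-0.6,0,0,0,1],[0,0,-0.6,0,0,0,1],[-0.1,0.5,0,0,0,0,1]]

```text
time: 24.08
position: [0.5652, -0.3572, 0.1572]
tool_rot: [-179.7, 0.4, 179.8]
force: [0.2, 0.7, -0.7]
gripper_width: 0.0874
finger_force: 0.0
```

Emit:
send_rows:
  deltas:
    - [[-0.3,0.8,0,0,0,0,1],[-0.3,0.8,0,0,0,0,1],[-0.3,0.8,0,0,0,0,1],[-0.3,0.7,0,0,0,0,1],[0,0,0,0,0,0,1]]

```text
time: 24.7
position: [0.6375, -0.1656, 0.1525]
tool_rot: [180.0, 0.1, -179.7]
force: [0.0, 0.1, 0.5]
gripper_width: 0.0878
finger_force: 0.0
```

```bash
python3 -c "
from h import *
print(state()['position'])
b=camera('top');a=camera('scene')
cv2.imwrite('pics/s9.png',np.hstack([cv2.resize(x,(400,400),interpolation=cv2.INTER_CUBIC) for x in(a[235:315,91:171],b[172:242,373:443])]))
print(find('top','blue',proj('top',[.558,-.385,.06]),18,.06,b),find('top','green',(335.8,179),20,.036,b))
"
```

```text
[ 0.63751039 -0.16561702  0.15247782]
(array([ 0.5564, -0.3838]), array([412.5, 204.5]), array([20.1, 21.2])) (array([ 0.6336, -0.1624]), array([338.3, 180.2]), array([13.6, 20.5]))
```

View pics/s9.png

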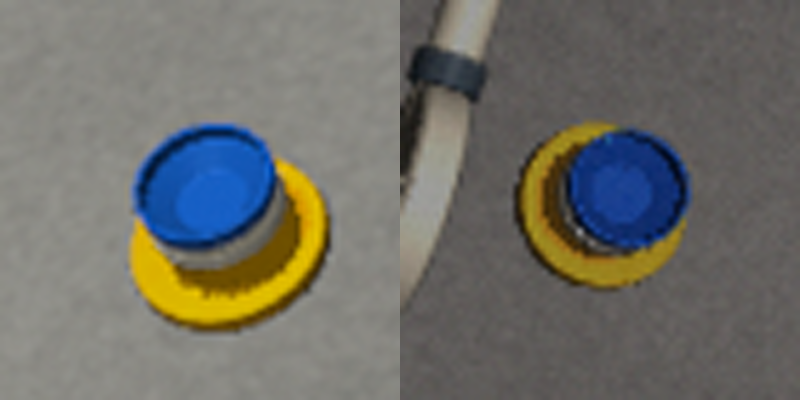

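Blue is nested, level and centred (top centre 0.556,-0.384). Green is next.

Emit:
send_rows:
  deltas:
    - [[-0.02,0.18,0,0,0,0,1],[0,0,0.6,0,0,0,1],[0,0,0.6,0,0,0,1],[0,0,0.5,0,0,0,1],[0,0,0,0,0,0,1]]

```text
time: 25.42
position: [0.6353, -0.1582, 0.0456]
tool_rot: [179.9, -0.3, 179.9]
force: [0.5, 0.0, 0.1]
gripper_width: 0.0879
finger_force: 0.0
```

Emit:
send_rows:
  deltas:
    - [[0,0,0,0,0,0,1]]

```text
time: 25.55
position: [0.638, -0.1587, 0.0506]
tool_rot: [-180.0, 0.1, 180.0]
force: [0.1, 0.3, 0.4]
gripper_width: 0.088
finger_force: 0.0
```

Emit:
send_rows:
  deltas:
    - [[-0.01,0.07,0.2,0,0,0,1],[0,0,0.3,0,0,0,1],[0,0,0.25,0,0,0,1],[0,0,0,0,0,0,1],[0,0,0,0,0,0,1]]

```text
time: 26.18
position: [0.6381, -0.1539, 0.0039]
tool_rot: [-180.0, -0.0, 180.0]
force: [-0.6, -0.8, 0.8]
gripper_width: 0.0877
finger_force: 0.0
```

Emit:
send_rows:
  deltas:
    - [[0,0,0.055,0,0,0,1],[0,0,0,0,0,0,0],[0,0,0,0,0,0,0],[0,0,0,0,0,0,0],[0,0,0,0,0,0,0]]

```text
time: 26.8
position: [0.6382, -0.1539, 0.0008]
tool_rot: [-180.0, 0.0, -180.0]
force: [0.4, -0.1, 0.5]
gripper_width: 0.064
finger_force: 20.0
```

Emit:
send_rows:
  deltas:
    - [[0,0,0,0,0,0,0],[0,0,-0.3,0,0,0,0],[0,0,-0.8,0,0,0,0],[0,0,-0.8,0,0,0,0],[0,0,-0.8,0,0,0,0]]

```text
time: 27.42
position: [0.638, -0.1538, 0.1655]
tool_rot: [-180.0, 0.1, -180.0]
force: [0.4, -0.5, 0.2]
gripper_width: 0.064
finger_force: 20.0
```

Emit:
send_rows:
  deltas:
    - [[0.22,-0.64,0,0,0,0,0],[0.22,-0.64,0,0,0,0,0],[0.22,-0.64,0,0,0,0,0],[0.22,-0.64,0,0,0,0,0],[0.22,-0.64,0,0,0,0,0]]

```text
time: 28.05
position: [0.5717, -0.347, 0.164]
tool_rot: [-180.0, 0.1, -180.0]
force: [-0.2, 0.5, -0.4]
gripper_width: 0.0642
finger_force: 20.0
```

Emit:
send_rows:
  deltas:
    - [[0.22,-0.65,0,0,0,0,0],[0,0,0.5,0,0,0,0],[0,0,0.5,0,0,0,0],[0,0,0,0,0,0,0],[0,0,0,0,0,0,0]]

```text
time: 28.68
position: [0.5594, -0.3851, 0.1046]
tool_rot: [-179.9, 0.1, -180.0]
force: [-0.4, 0.1, -0.0]
gripper_width: 0.0641
finger_force: 20.0
```

Emit:
send_rows:
  deltas:
    - [[0.01,0,0.3,0,0,0,0],[0,0,0.3,0,0,0,0],[0,0,0,0,0,0,0],[0,0,0,0,0,0,0]]

```text
time: 29.18
position: [0.5582, -0.3848, 0.0663]
tool_rot: [180.0, -0.0, -180.0]
force: [0.3, -0.1, -0.3]
gripper_width: 0.0641
finger_force: 20.0
```

Emit:
send_rows:
  deltas:
    - [[0,0,0.13,0,0,0,0],[0,0,0.13,0,0,0,0],[0,0,0.1,0,0,0,0],[0,0,0,0,0,0,0],[0,0,0,0,0,0,0]]

```text
time: 29.8
position: [0.5584, -0.3849, 0.0451]
tool_rot: [-180.0, 0.0, -180.0]
force: [0.2, 0.2, -0.3]
gripper_width: 0.0643
finger_force: 20.0
```

Emit:
send_rows:
  deltas:
    - [[0,0,0.04,0,0,0,0],[0,0,0,0,0,0,0],[0,0,0,0,0,0,0]]

```text
time: 30.18
position: [0.5584, -0.385, 0.0428]
tool_rot: [-180.0, 0.0, 180.0]
force: [-0.1, -1.2, 1.3]
gripper_width: 0.0639
finger_force: 20.0
```

Emit:
send_rows:
  deltas:
    - [[0,0,0,0,0,0,1],[0,0,0,0,0,0,1],[0,0,0,0,0,0,1],[0,0,0,0,0,0,1]]

```text
time: 30.68
position: [0.5583, -0.3848, 0.0425]
tool_rot: [180.0, -0.0, -180.0]
force: [-0.3, 0.2, -0.8]
gripper_width: 0.0879
finger_force: 0.0
```

Emit:
send_rows:
  deltas:
    - [[0,0,-0.3,0,0,0,1],[0,0,-0.5,0,0,0,1],[0,0,-0.6,0,0,0,1],[0,0,-0.4,0,0,0,1],[0,0.5,0,0,0,0,1]]

```text
time: 31.3
position: [0.559, -0.3569, 0.1554]
tool_rot: [-179.7, 0.3, 179.9]
force: [-0.2, 0.2, -0.3]
gripper_width: 0.0875
finger_force: 0.0
```

Emit:
send_rows:
  deltas:
    - [[0.1,0.9,0,0,0,0,1],[0.1,0.9,0,0,0,0,1],[0.1,0.9,0,0,0,0,1],[0.1,0.9,0,0,0,0,1],[0.1,0.9,0,0,0,0,1]]

```text
time: 31.92
position: [0.5281, -0.0833, 0.1524]
tool_rot: [-180.0, 0.1, 180.0]
force: [0.4, 0.3, -0.1]
gripper_width: 0.0879
finger_force: 0.0
```

```bash
python3 -c "
from h import *
print(state()['position'])
b=camera('top')
print(find('top','green',proj('top',[.558,-.385,.078]),18,.078,b),find('top','orange',(149.5,218.6),20,.036,b))
"
```

```text
[ 0.52814793 -0.08325445  0.15242409]
(array([ 0.5579, -0.3837]), array([414.4, 202.9]), array([20.4, 21.1])) (array([0.502 , 0.4113]), array([149.4, 218.7]), array([20.3, 21.5]))
```

Emit:
send_rows:
  deltas:
    - [[0.04,0.9,0,0,0,0,1],[0.04,0.9,0,0,0,0,1],[0.04,0.9,0,0,0,0,1],[0.04,0.9,0,0,0,0,1],[0.04,0.9,0,0,0,0,1]]

```text
time: 32.6
position: [0.5164, 0.1868, 0.1524]
tool_rot: [180.0, 0.1, -180.0]
force: [0.6, 0.5, 0.7]
gripper_width: 0.0879
finger_force: 0.0
```

Emit:
send_rows:
  deltas:
    - [[0.05,0.9,0,0,0,0,1],[0.05,0.9,0,0,0,0,1],[0.05,0.9,0,0,0,0,1],[0.05,0.8,0,0,0,0,1],[0,0,0,0,0,0,1]]

```text
time: 33.22
position: [0.5034, 0.398, 0.151]
tool_rot: [180.0, -0.0, -179.8]
force: [0.1, -0.0, -0.9]
gripper_width: 0.0878
finger_force: 0.0
```

Emit:
send_rows:
  deltas:
    - [[0,0,0.3,0,0,0,1],[0,0,0.3,0,0,0,1],[0,0,0,0,0,0,1],[0,0,0,0,0,0,1]]

```text
time: 33.72
position: [0.5045, 0.3944, 0.1146]
tool_rot: [-180.0, -0.0, 179.9]
force: [0.8, -0.3, -1.0]
gripper_width: 0.0876
finger_force: 0.0
```

Emit:
send_rows:
  deltas:
    - [[0,0.28,0,0,0,0,1],[0,0,0.5,0,0,0,1],[0,0,0.5,0,0,0,1],[0,0,0,0,0,0,1],[0,0,0,0,0,0,1]]

```text
time: 34.35
position: [0.5047, 0.4129, 0.0562]
tool_rot: [179.9, 0.1, -180.0]
force: [-0.6, -0.0, 1.4]
gripper_width: 0.0878
finger_force: 0.0
```

Emit:
send_rows:
  deltas:
    - [[0,-0.02,0.25,0,0,0,1],[0,0,0.3,0,0,0,1],[0,0,0.3,0,0,0,1],[0,0,0,0,0,0,1],[0,0,0,0,0,0,1]]

```text
time: 34.98
position: [0.5043, 0.4107, 0.0035]
tool_rot: [-180.0, -0.0, -180.0]
force: [0.8, 0.8, 0.1]
gripper_width: 0.0879
finger_force: 0.0
```

Emit:
send_rows:
  deltas:
    - [[0,0,0.05,0,0,0,1],[0,0,0,0,0,0,0],[0,0,0,0,0,0,0],[0,0,0,0,0,0,0],[0,0,0,0,0,0,0]]

```text
time: 35.6
position: [0.5044, 0.4109, 0.0008]
tool_rot: [180.0, 0.0, -180.0]
force: [0.0, 0.6, 0.6]
gripper_width: 0.0644
finger_force: 20.0
```

Emit:
send_rows:
  deltas:
    - [[0,0,0,0,0,0,0],[0,0,-0.3,0,0,0,0],[0,0,-0.8,0,0,0,0],[0,0,-0.8,0,0,0,0],[0,0,-0.8,0,0,0,0]]

```text
time: 36.22
position: [0.5041, 0.4106, 0.1653]
tool_rot: [180.0, 0.0, 180.0]
force: [0.1, 0.8, -0.1]
gripper_width: 0.0645
finger_force: 20.0
```

Emit:
send_rows:
  deltas:
    - [[-0.05,-0.78,0,0,0,0,0],[-0.05,-0.78,0,0,0,0,0],[-0.05,-0.78,0,0,0,0,0],[-0.05,-0.78,0,0,0,0,0],[-0.05,-0.78,0,0,0,0,0]]

```text
time: 36.85
position: [0.5192, 0.1752, 0.1639]
tool_rot: [180.0, 0.1, -180.0]
force: [0.3, 0.5, -0.3]
gripper_width: 0.0644
finger_force: 20.0
```

Emit:
send_rows:
  deltas:
    - [[-0.05,-0.78,0,0,0,0,0],[-0.05,-0.78,0,0,0,0,0],[-0.05,-0.78,0,0,0,0,0],[-0.05,-0.78,0,0,0,0,0],[-0.05,-0.78,0,0,0,0,0]]

```text
time: 37.48
position: [0.5342, -0.0588, 0.1639]
tool_rot: [-180.0, 0.1, 180.0]
force: [-0.5, 0.2, -1.2]
gripper_width: 0.0641
finger_force: 20.0
```

Emit:
send_rows:
  deltas:
    - [[-0.05,-0.78,0,0,0,0,0],[-0.05,-0.78,0,0,0,0,0],[-0.05,-0.78,0,0,0,0,0],[-0.05,-0.78,0,0,0,0,0],[-0.05,-0.78,0,0,0,0,0]]

```text
time: 38.1
position: [0.5492, -0.2929, 0.1639]
tool_rot: [-180.0, 0.1, 180.0]
force: [0.3, -0.8, 0.1]
gripper_width: 0.064
finger_force: 20.0
```

Emit:
send_rows:
  deltas:
    - [[-0.05,-0.78,0,0,0,0,0],[-0.05,-0.6,0,0,0,0,0],[0,0,0.3,0,0,0,0],[0,0,0,0,0,0,0],[0,0,0,0,0,0,0]]

```text
time: 38.72
position: [0.5554, -0.3727, 0.1449]
tool_rot: [180.0, -0.0, -179.9]
force: [0.3, 0.2, 0.1]
gripper_width: 0.0643
finger_force: 20.0
```

Emit:
send_rows:
  deltas:
    - [[-0.05,-0.2,0,0,0,0,0],[0,0,0.5,0,0,0,0],[0,0,0.4,0,0,0,0],[0,0,0,0,0,0,0],[0,0,0,0,0,0,0]]

```text
time: 39.35
position: [0.5589, -0.3865, 0.0922]
tool_rot: [-179.9, 0.1, -180.0]
force: [-0.2, 0.1, -0.8]
gripper_width: 0.0642
finger_force: 20.0
```

Emit:
send_rows:
  deltas:
    - [[0,0.02,0.15,0,0,0,0],[0,0,0.15,0,0,0,0],[0,0,0.1,0,0,0,0],[0,0,0.07,0,0,0,0],[0,0,0,0,0,0,0]]

```text
time: 39.98
position: [0.5581, -0.3847, 0.0617]
tool_rot: [180.0, -0.0, -180.0]
force: [0.5, -0.4, -1.5]
gripper_width: 0.0646
finger_force: 20.0
```

Emit:
send_rows:
  deltas:
    - [[0,0,0,0,0,0,0]]

```text
time: 40.1
position: [0.5584, -0.385, 0.0627]
tool_rot: [-180.0, 0.0, -180.0]
force: [-0.1, 0.4, -0.7]
gripper_width: 0.0641
finger_force: 20.0
```

Emit:
send_rows:
  deltas:
    - [[0,0,0.03,0,0,0,0],[0,0,0,0,0,0,0],[0,0,0,0,0,0,0]]

```text
time: 40.48
position: [0.5584, -0.385, 0.0609]
tool_rot: [-180.0, 0.0, -180.0]
force: [0.6, -0.4, 0.1]
gripper_width: 0.0645
finger_force: 20.0
```

Emit:
send_rows:
  deltas:
    - [[0,0,0,0,0,0,1],[0,0,0,0,0,0,1],[0,0,0,0,0,0,1],[0,0,0,0,0,0,1]]

```text
time: 40.98
position: [0.5583, -0.3849, 0.0605]
tool_rot: [180.0, -0.0, -180.0]
force: [0.6, -0.9, -0.8]
gripper_width: 0.0877
finger_force: 0.0
```

Emit:
send_rows:
  deltas:
    - [[0,0,-0.3,0,0,0,1],[0,0,-0.5,0,0,0,1],[0,0,-0.6,0,0,0,1],[0,0,-0.3,0,0,0,1],[0,0.5,0,0,0,0,1]]

```text
time: 41.6
position: [0.5586, -0.3565, 0.1651]
tool_rot: [-179.8, 0.2, 179.9]
force: [0.2, 0.8, -0.8]
gripper_width: 0.0874
finger_force: 0.0
```

Emit:
send_rows:
  deltas:
    - [[0.1,0.9,0,0,0,0,1],[0.1,0.9,0,0,0,0,1],[0.1,0.9,0,0,0,0,1],[0.1,0.9,0,0,0,0,1],[0,0,0,0,0,0,1]]

```text
time: 42.22
position: [0.5342, -0.1357, 0.1634]
tool_rot: [180.0, 0.1, -179.7]
force: [-0.1, -0.3, 0.4]
gripper_width: 0.0879
finger_force: 0.0
```

```bash
python3 -c "
from h import *
print(state()['position'])
b=camera('top');a=camera('scene')
print(find('top','orange',proj('top',[.558,-.385,.096]),18,.096,b))
cv2.imwrite('pics/s10.png',np.hstack([cv2.resize(x,(400,400),interpolation=cv2.INTER_CUBIC) for x in(a[225:315,86:176],b[165:245,370:450])]))
"
```

```text
[ 0.5342436  -0.13572972  0.16340442]
(array([ 0.5564, -0.3841]), array([416.5, 202.3]), array([20.5, 21.5]))
```

View pics/s10.png

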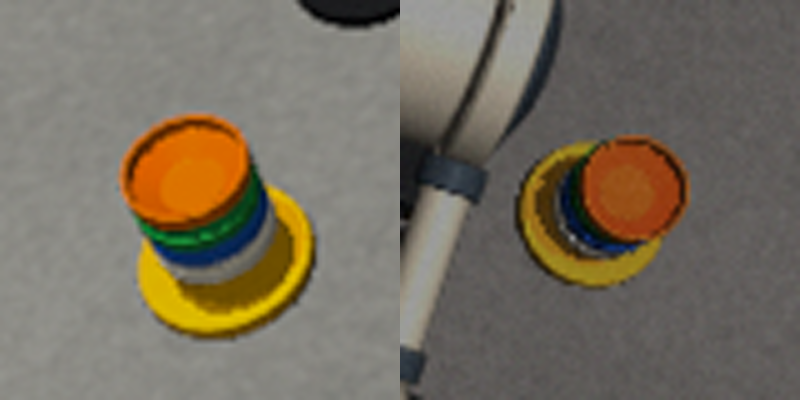

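The nest stands straight, in the order white, blue, green, orange (orange rim at (187,170) in the left half), with even bands and centred.

```bash
python3 -c "
from bench import *
print(sign_off())"
```

```text
the job is handed in; nothing more can be done
None
```

The four lids are nested on the yellow stand in the order white, blue, green, orange, level and centred in the last camera check, and the job was handed in at about 42 s.

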